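# Hold the 20 mm cell in the photometer's beam

### The arm

A 6-joint arm with a two-finger parallel gripper is mounted at the origin on a cart in front of the work surface, level with it; the furniture and walls round the work are solid. World frame = base frame: x ahead of the robot, y to its left, z up, the work surface at z = 0. Lengths are in m, angles in degrees, forces in N, time in s.
With the tool pointing down it reaches from about 0.4 to 0.825 m from the base axis. Payload 7 kg.
Tool frame: the origin (TCP) lies midway between the tips of the shut fingers; the grasp point (between the pads) lies r.pinch_z behind it (r.pinch_z is the distance from the TCP to the grasp point, in m); z points along the fingers, y is the line along which they close (so a half turn about z gives the same grasp; the last joint's range is limited). The gripper opens to 88 mm and grips with 3 to 60 N. Pads are 19 mm wide; open, the fingers measure 130 mm over their backs; the gripper's body (78 mm by 193 mm) begins 47 mm behind the grasp point.
Start: joints at [-49.727, 20.546, 0.682, 0, -70.136, -16.507], TCP at [0.272, -0.618, 0.227] pointing down, gripper open.
Joint ranges: [-176.03, 176.03], [-82.01, 121.73], [-58.28, 71.71], [-173.87, 95.51], [-174.79, -0.11], [-173.66, 173.66]. Speed limits (degrees/s): [136.94, 136.94, 172.46, 180, 180, 180].

### API

Orientations are given as [roll, pitch, yaw] about the fixed x, y, z axes, in that order (R = Rz(yaw) Ry(pitch) Rx(roll)).
In Python, from plant import r, optics, job gives the robot as it stands.
- The arm moves only by the shell command python3 -m crank 'ROWS' [FORCE]. ROWS is JSON, a list of rows, each an object with "xyz": the shift along the tool's x, y, z in units of 30 mm (1.0 is 30 mm), a list of three; "delta_rot": the turn, a rotation vector about the tool's x, y, z in degrees, a list of three; "claw": the closure, from 0 (fully open) to 1 (shut). A call has 1 to 20 rows; each row is the pose to reach, as a shift and turn from the pose commanded when the call began, along the tool's axes at that moment; what a row does not reach only later rows make up. A row lasts 1/8 s, in which the tool goes at most 62.5 mm and 10.7 degrees, less where a joint would pass 70% of its speed; a pose out of reach is approached as far as the arm can. A call with a gripper value outside its range is refused whole. The fingers move at their own pace and stop on an object; FORCE is the grip in N (left out, the last holds). Time passes only in rows, so rows that repeat a pose let the fingers close. It gives the time, the measured TCP pose, the force, the opening and the grip force at its end, in the units of the state.
- r.get_state(): the state, without advancing time (a new reading comes with each control period).
- optics.capture(name): name is "scene" or "top"; returns a dict with "img" (384x512x3 uint8, blue, green, red), "fovy" (degrees; the focal length in pixels is half the picture's height over the tangent of half this angle, whatever the lens; pixels are square), "cx", "cy" (the principal point, pixels), "dist" ([k1, k2, p1, p2, k3] as OpenCV has them; the pictures are not rectified), "eye" and "rotation" of the camera in the world. Camera axes: x right, y up, looking along -z (the intrinsics and any distortion apply to the point x, -y, -z); pixel columns grow to the right and rows downward; lengths in m; the calibration is good to about 2 mm. A picture is of the moment at which its call begins. There is no depth.
- job.close_job(): hands the job in; it is judged then, once.
The state is a dict: "time_s": time; "joints": joint angles; "qd": joint speeds; "joint_torque": joint torques, N m; "tcp_pos": TCP position; "eef_rot": TCP orientation; "contact_force": force on the tool from outside, world axes, zero at the start; "moment": the same for the moment, N m; "gripper_width": finger opening in m; "gripper_force": force on a finger pad.
Only numpy, scipy, OpenCV 4.12 (cv2) and the standard library are available. Lean on these libraries where they do the work, as an engineer would, in place of code of your own. Each camera call takes 0.05 s, during which the arm holds its last target. There are 200 camera calls.

### The job

Check the empty oblong glass cell in the open beam of the bench photometer: lift it out of the white cell stand, gripping it only by its two broad frosted faces and never touching its clear end windows, set its foot in the sprung carrier between the two lens towers with a clear window facing each lens, and press it gently down until you feel the carrier come to its stop, which lowers the shutter out of the beam. The job finishes while you are still holding the cell there, upright, gripped and pressed fully down on the carrier's stop, as long as the reading lasts; leave the two square cells and the other things on the bench where they stand.

Things in the scene. Friction and masses are not known exactly. Their poses are not given: they have to be found in the camera images.
- long_cell: Oblong 20 mm glass cell, open top, empty, 12.5 (x) x 22.5 (y) x 45 (z) mm, about 25 g. Origin: centre of its underside, z up. Broad faces at x = +-6.25 mm are frosted (whitish): grip these. Narrow ends at y = +-11.25 mm are clear windows. It stands in one of the three pockets of the stand, its y along the stand's y. Fingertips 16 mm or more above its underside clear the stand and the carrier.
- window_1: The clear window at the cell's +y end, 9.5 mm wide, part of the cell; fingers must not touch it. Its frame is the cell's frame (origin at the centre of the cell's underside).
- window_2: The clear window at the cell's -y end, 9.5 mm wide, part of the cell; fingers must not touch it. Its frame is the cell's frame.
- cell_stand: White block, 42 (x) x 146 (y) x 16 (z) mm, fixed; origin at the centre of its underside. Three oblong pockets 14.5 (x) x 24.5 (y) mm and 10 mm deep (floor 6 mm above the origin) at y = -48, 0 and +48 mm; one holds the oblong cell, the other two the square cells. Tall instrument stacks stand behind, from x = 0.56 m on, left of y = 0.32 and right of y = -0.17 m.
- photometer: White housing, fixed, 170 mm wide (y), from x = -87 (sloping panel) to +77 mm; origin on the bench below the carrier's middle; deck 34 mm above it. Two black lens towers, 34 mm wide in x, stand from y = +-24.5 mm outwards, lens barrels reaching in to +-21 mm, tops 68 mm above the origin. The beam runs along y, 59 mm above the origin; finned lamp tower at +y. In x the carrier is open to both sides.
- cell_lift: Dark knurled sleeve, 25 mm in diameter, on the photometer's deck between the towers; it carries the sprung carrier. Origin on its axis, 34 to 38 mm above the photometer's origin: its height was left anywhere in that range. Fixed, yaw as the photometer.
- cell_seat (a point): Centre of the floor of the carrier's socket, where the cell's underside comes to stand: 20 mm above the sleeve's origin when the carrier is up, 10 mm at its stop. Axes as the photometer's. Socket 15.5 (x) x 25.5 (y) mm with aluminium lips 4 mm high, flared outwards 2.5 mm above that. A thin shutter plate reaches 8 mm above the seat at y = +18.7 mm.
- carrier (a joint): Travel of the sprung carrier downwards, in m: 0 up, 0.010 at its stop. A spring pushes it up with about 3 N at the top, rising to about 7 N just before the stop, where the force then rises steeply.
- square_cell_1: Square 10 mm cell, 12.5 x 12.5 x 45 mm, with a white stopper 7 mm high; stands in the cell stand. Origin at the centre of its underside. Leave it.
- square_cell_2: The second square stoppered cell, like the first. Leave it.
- small_bottle: Small glass bottle with a blue cap, 56 mm in diameter, 108 mm high; origin at the centre of its underside. Leave it.
- beaker: Small beaker, 45 mm in diameter, 56 mm high; origin at the centre of its underside. Leave it.
- waste_bottle: Large glass bottle with a blue cap, 101 mm in diameter, 232 mm high, to the right of the work; origin at the centre of its underside. Leave it.
- vial_box: Open carton of vials, 91 x 108 x 67 mm with its flaps, behind the work; origin on its underside. Leave it.
Things that resemble listed ones, but are neither listed nor needed, are in the scene too. Of the things that look like the cell_stand, the larger one is meant.

How it is judged (in metres and radians):
On the way, in this order (a step that is already met when the one before it is completed fails the run):
1. the oblong cell is lifted out of the stand, held upright by the fingers (z of long_cell in the frame of cell_stand above 0.03 m and contact force between the fingers and long_cell above 2 N and angle between long_cell's own z axis and vertical below 0.2 rad), for 0.2 s.
2. the cell stands in the carrier's socket, a window towards each lens, and has pressed the carrier to its stop (value of joint carrier above 0.0085 m and distance between long_cell and cell_seat below 0.004 m and angle between the y axis of long_cell and the y axis of photometer, either way round below 0.16 rad and angle between long_cell's own z axis and vertical below 0.1 rad and contact force between the fingers and long_cell above 2 N and contact force between long_cell and cell_lift above 2 N), for 0.2 s.
At the end, for the whole second after the job is handed in: The oblong cell is still gripped (over 2 N on the fingers) and presses on the carrier (over 2 N), its underside centre within 4 mm of the seat, upright within 0.1 rad, its windows facing the lenses within 0.16 rad, and the carrier is at its stop (at least 8.5 of its 10 mm down) (all of step 2); the arm keeps its last pose, push and grip.
It fails at once if the fingers touch a clear window of the oblong cell (contact force between the fingers and window_1 above 0.3 N or contact force between the fingers and window_2 above 0.3 N).
It fails at once if the cell is pressed on the carrier with more than 40 N (contact force between long_cell and cell_lift above 40 N).
It fails at once if another cell or a thing on the bench is moved by more than 20 mm (distance of any of square_cell_1, square_cell_2, small_bottle, beaker, waste_bottle, vial_box from where it was at the start of the episode above 0.02 m).
It also fails if it takes over 45 s, if anything falls off the work surface, if the arm or the gripper's body presses on something with over 40 N, if the wrist force passes 120 N, or if a joint passes its speed limit or range.

## Working session

There is one attempt and no reset: what is moved stays moved. The work goes in short steps, Python scripts to look and compute and a shell command to move; the robot and the scene stay as the last step left them, time stands still between calls to the robot, and variables do not carry over. Pictures are saved under pics/ and viewed, at most 12 in all, crops included, and the job is handed in when it is done.

```bash
mkdir -p pics; ls
python3 - <<'E'
from plant import r, optics, job
import cv2,pickle
print(r.get_state(), r.pinch_z)
for n in("scene","top"):
    d=optics.capture(n); pickle.dump(d,open(n+".pkl","wb")); cv2.imwrite(f"pics/{n}0.png",d["img"])
    print({k:v for k,v in d.items() if k!="img"})
E
```

```text
pics
{'time_s': 0.0, 'joints': array([-4.97281577e+01,  2.05914761e+01,  6.33815018e-01, -2.08569263e-02,
       -7.01354009e+01, -1.65060227e+01]), 'qd': array([-0.03644915, -0.05622727, -0.00266434, -0.08133409,  0.02979023,
       -0.09196142]), 'joint_torque': array([-2.67394062e-04, -5.82719278e+01,  2.93058783e+01,  6.99735135e+00,
        6.84848113e-03, -1.91575682e-04]), 'tcp_pos': array([ 0.27179767, -0.61732552,  0.22562022]), 'eef_rot': array([ 1.79905202e+02, -7.64429007e-03, -1.56241277e+02]), 'contact_force': array([-0.27185054,  0.45397851,  0.11242975]), 'moment': array([ 0.02023736, -0.01455612,  0.04111323]), 'gripper_force': 0.0, 'gripper_width': 0.08814348798979564} 0.0188
{'fovy': 44.518381080178685, 'cx': 256.4000970935667, 'cy': 182.41730106785968, 'dist': array([-0.09737458,  0.        ,  0.        ,  0.        ,  0.        ]), 'eye': array([-0.40679131, -0.76199204,  0.67626846]), 'rotation': array([ 64.60659082,  -0.08178605, -46.76812122])}
{'fovy': 46.706973737590424, 'cx': 256.5122664208569, 'cy': 184.6635027720904, 'dist': array([0.00626111, 0.        , 0.        , 0.        , 0.        ]), 'eye': array([0.13920404, 0.07219098, 1.53269293]), 'rotation': array([ 1.50025149e+01,  8.66719370e-03, -8.43894675e+01])}
```

View pics/scene0.png

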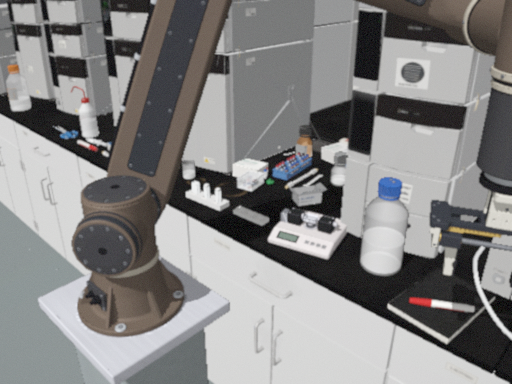

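View pics/top0.png

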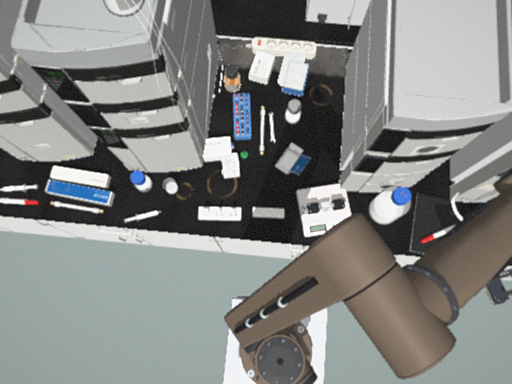

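The scene view shows a white stand with cells at about (207,195), the photometer at (308,230), a grey bar at (250,215) and the vial carton at (250,175). In the top view these are at: stand (220,213), grey bar (268,212), photometer (325,208), waste bottle (390,205), small bottle (140,181), beaker (170,186). Next come enlarged crops of both.

```bash
cat > h.py <<'E'
import cv2,pickle,numpy as np
from scipy.spatial.transform import Rotation as R
def cam(d):
    f=d["img"].shape[0]/2/np.tan(np.radians(d["fovy"]/2))
    K=np.array([[f,0,d["cx"]],[0,f,d["cy"]],[0,0,1]])
    M=R.from_euler("xyz",d["rotation"],degrees=True).as_matrix()@np.diag([1,-1,-1])
    return K,M,d["eye"],d["dist"]
def proj(d,P):
    K,M,e,D=cam(d); rv=cv2.Rodrigues(M.T)[0]
    return cv2.projectPoints(np.float64(P).reshape(-1,1,3),rv,-M.T@e,K,D)[0][:,0]
def onz(d,uv,z):
    K,M,e,D=cam(d)
    n=cv2.undistortPoints(np.float64(uv).reshape(-1,1,2),K,D)[:,0]
    v=np.c_[n,np.ones(len(n))]@M.T
    return e+v*((z-e[2])/v[:,2])[:,None]
def crop(d,x,y,w,h,s,out=None):
    c=cv2.resize(d["img"][y:y+h,x:x+w],None,fx=s,fy=s,interpolation=cv2.INTER_CUBIC)
    for i in range(0,w,10): cv2.line(c,(i*s,0),(i*s,6 if (x+i)%50 else 14),(0,255,0),1); 
    for j in range(0,h,10): cv2.line(c,(0,j*s),(6 if (y+j)%50 else 14,j*s),(0,255,0),1)
    if out: cv2.imwrite(out,c)
    return c
load=lambda n:pickle.load(open(n+".pkl","rb"))
E
python3 - <<'E'
from h import *
crop(load("top"),190,180,160,60,5,"pics/c1.png")
crop(load("scene"),180,170,170,90,4,"pics/c2.png")
a=cv2.imread("pics/c1.png");b=cv2.imread("pics/c2.png")
o=np.zeros((600,800,3),np.uint8); o[:300]=cv2.resize(a,(800,300)); 
cv2.imwrite("pics/c1.png",a)
print(a.shape,b.shape, onz(load("top"),[[220,213],[325,208],[240,215]],0.016))
E
```

```text
(300, 800, 3) (360, 680, 3) [[ 0.42995646  0.22835254  0.016     ]
 [ 0.48329367 -0.13336536  0.016     ]
 [ 0.42972047  0.15849493  0.016     ]]
```

View pics/c1.png

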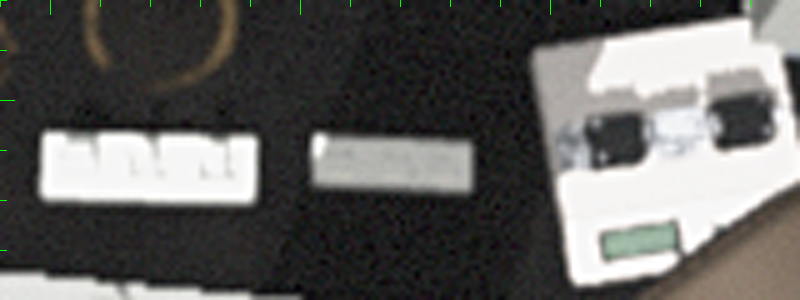

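View pics/c2.png

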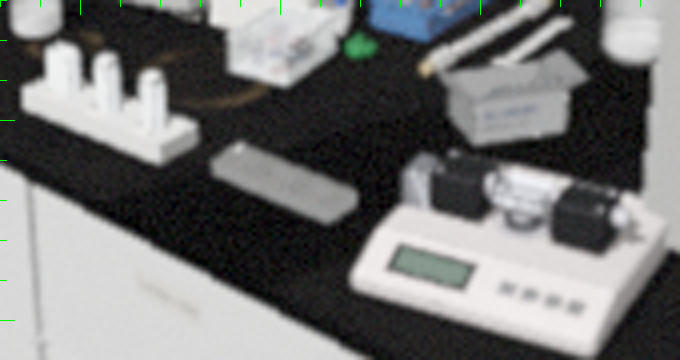

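Candidates in the scene view: the white rack's left wide block (194,188), its middle cell (206,191) and right cell (218,194); the grey bar (250,215) is the smaller stand lookalike with no cells. The left block at +48 is wide and has no narrow stopper, so I take it as the oblong cell. Next, a close check crop and photometer zooms.

Run:
```python
from h import *
t,s=load("top"),load("scene")
A=crop(t,294,182,60,50,6); B=crop(s,276,203,60,42,7)[:300,:420]; 
C=crop(s,184,178,50,33,8); D=crop(t,194,202,50,22,8)
o=np.zeros((600,800,3),np.uint8)
o[:300,:360]=A; o[:294,370:790]=B[:,:420]; o[310:310+264,:400]=C; o[310:310+176,400:800]=D
# gamma to separate whites
o=(255*(o/255.)**1.8).astype(np.uint8)
cv2.imwrite("pics/z1.png",o)
```

```text
(no output)
```

View pics/z1.png

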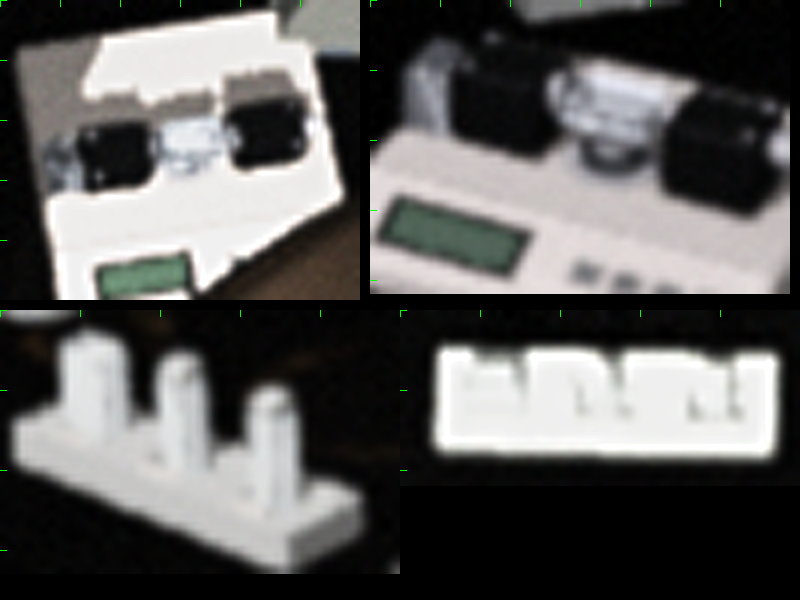

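```bash
cat > fit.py <<'E'
from h import *
from scipy.optimize import minimize
def box(c,yaw,x0,x1,y0,y1,z0,z1):
    P=np.array([[x,y,z] for x in(x0,x1) for y in(y0,y1) for z in(z0,z1)],float)
    return R.from_euler("z",yaw,degrees=True).apply(P)+[c[0],c[1],0]
def render(d,boxes):
    S=8;h,w=d["img"].shape[:2];m=np.zeros((h*S,w*S),np.uint8)
    for b in boxes:
        p=cv2.convexHull(((proj(d,b)+.5)*S-.5).astype(np.float32))
        cv2.fillPoly(m,[np.round(p*16).astype(np.int32)],255,shift=4)
    return cv2.GaussianBlur(cv2.resize(m,(w,h),interpolation=cv2.INTER_AREA)/255.,(0,0),.6)
def stand(p):
    b=[box(p,p[2],-.021,.021,-.073,.073,0,.016)]
    for y,hy,H in((.048,.01125,.051),(0,.00625,.058),(-.048,.00625,.058)): b.append(box(p,p[2],-.00625,.00625,y-hy,y+hy,.006,H))
    return b
def towers(p):
    return [box(p,p[2],-.017,.017,.0245,.0245+p[3],.034,.068),box(p,p[2],-.017,.017,-.0245-p[4],-.0245,.034,.068)]
def fit(f,p0,step,views):
    def cost(p):
        return sum((((render(d,f(p))-m)**2)*roi).sum() for d,m,roi in views)
    sim=np.array([p0]+[np.add(p0,np.eye(len(p0))[i]*step[i]) for i in range(len(p0))])
    q=minimize(cost,p0,method="Nelder-Mead",options=dict(initial_simplex=sim,xatol=2e-5,fatol=1e-3,maxiter=250)); return q.x,q.fun
if __name__=="__main__":
    t,s=load("top"),load("scene")
    g=lambda d:d["img"].astype(float).max(2)
    def rr(d,poly): m=np.zeros(d["img"].shape[:2],np.uint8);cv2.fillPoly(m,[np.int32(poly)],1);return m
    st=(t,np.clip((g(t)-30)/190,0,1),rr(t,[[192,200],[248,200],[248,228],[192,228]]))
    ss=(s,np.clip((g(s)-30)/160,0,1),rr(s,[[184,182],[195,177],[234,190],[234,212],[210,212],[182,202]]))
    for v in([st],[ss],[st,ss]): print("stand",fit(stand,[.43,.228,0],[.006,.006,3],v))
    pt=(t,np.clip((210-g(t))/180,0,1),rr(t,[[307,205],[318,202.5],[332,200],[345,198],[347,210],[331,213],[319,215],[308,216]]))
    ps=(s,np.clip((200-g(s))/170,0,1),rr(s,[[287,216],[300,216],[318,220],[335,224],[335,236],[320,234],[285,224]]))
    for v in([pt],[ps],[pt,ps]): print("tow",fit(towers,[.49,-.135,9,.03,.03],[.006,.006,3,.005,.005],v))
E
python3 fit.py
```

```text
stand (array([0.43015709, 0.23162925, 4.63290802]), np.float64(21.567037504474424))
stand (array([0.42800414, 0.23381869, 4.71575432]), np.float64(31.786388149233673))
stand (array([0.42928582, 0.23388917, 4.56021408]), np.float64(63.31960358941731))
tow (array([ 0.48683015, -0.12901273, 14.05012695,  0.03628462,  0.03428409]), np.float64(15.93699774420358))
tow (array([ 0.48702096, -0.1215629 , 16.62025385,  0.03582403,  0.03770332]), np.float64(26.294014623489282))
tow (array([ 0.48635643, -0.1256641 , 14.18672155,  0.03878133,  0.03581587]), np.float64(59.21772444759662))
```

```bash
cat > ov.py <<'E'
from fit import *
def wire(c,d,b,off,s,col):
    p=(proj(d,b)-off+.5)*s-.5
    for i in range(8):
        for j in range(i):
            if bin(i^j).count("1")==1: cv2.line(c,*[tuple(np.int32(np.round(p[k]*8))) for k in(i,j)],col,1,cv2.LINE_AA,3)
def panel(d,x,y,w,h,s,boxes):
    c=crop(d,x,y,w,h,s)
    for b,col in boxes: wire(c,d,b,np.array([x,y]),s,col)
    return c
E
python3 - <<'E'
from ov import *
t,s=load("top"),load("scene")
p=[.4866,-.1275,14.1,.036,.036]
bx=[(b,(0,0,255)) for b in towers(p)]+[(box(p,p[2],-.02,.077,-.085,.085,0,.034),(255,0,0)),(box(p,p[2],-.00775,.00775,-.01275,.01275,.056,.062),(0,255,0))]
q=[.4293,.2333,4.6]
o=np.zeros((600,800,3),np.uint8)
o[:300,:360]=panel(t,294,182,60,50,6,bx); o[:300,370:797]=panel(s,276,200,61,50,7,bx)[:300]
bs=[(b,(0,0,255)) for b in stand(q)]
o[310:574,:400]=panel(s,184,178,50,33,8,bs); o[310:486,400:800]=panel(t,194,202,50,22,8,bs)
cv2.imwrite("pics/o1.png",o)
E
```

```text
(no output)
```

View pics/o1.png

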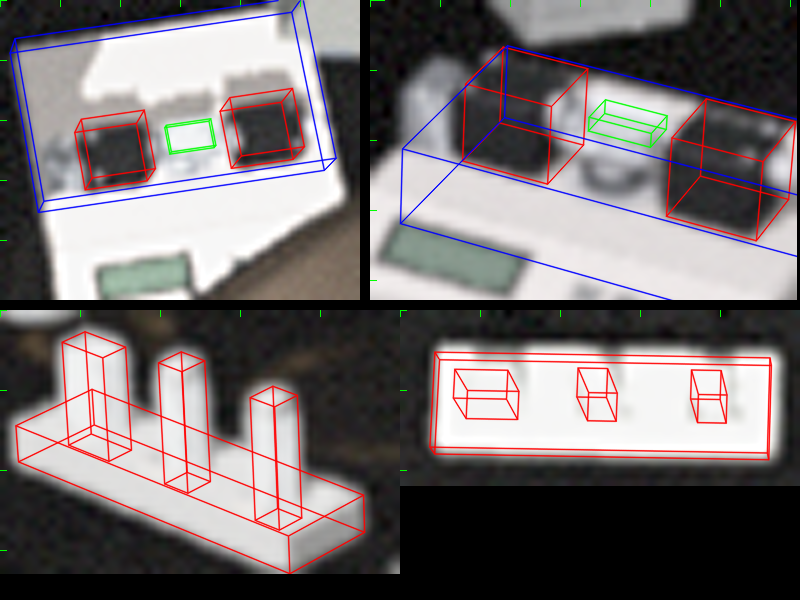

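```bash
cat > f2.py <<'E'
from fit import *
t,s=load("top"),load("scene")
g=lambda d:d["img"].astype(float).max(2)
def rr(d,poly): m=np.zeros(d["img"].shape[:2],np.uint8);cv2.fillPoly(m,[np.int32(np.round(poly))],1);return m
pt=(t,np.clip((110-g(t))/80,0,1),rr(t,np.array([[72,100],[310,70],[318,172],[70,205]])/6+[294,182]))
ps=(s,np.clip((110-g(s))/80,0,1),rr(s,np.array([[440,90],[560,75],[680,110],[780,150],[770,225],[540,190],[440,160]])/7+[276-53,200]))
tw=lambda H:(lambda p:[box(p,p[2],-.017,.017,.0245,.0245+p[3],.034,H),box(p,p[2],-.017,.017,-.0245-p[4],-.0245,.034,H)])
for H in(.068,.064):
  for n,v in(("t",[pt]),("s",[ps]),("b",[pt,ps])): print("tow",H,n,*fit(tw(H),[.486,-.128,14,.034,.034],[.006,.006,3,.005,.005],v))
hs=lambda p:[box(p,p[2],-.05,.077,-.085,.085,0,.034),]
ph=(t,np.clip((g(t)-35)/110,0,1),rr(t,np.array([[0,30],[270,-10],[275,100],[60,140],[60,200],[20,200]])/6+[294,182]))
print("house",fit(hs,[.486,-.128,14],[.006,.006,3],[ph]))
E
python3 f2.py
```

```text
tow 0.068 t [ 0.48291565 -0.12863739 13.64721547  0.0201189   0.02734956] 69.38385671039234
tow 0.068 s [ 0.49035287 -0.12128654 15.98519785  0.03554993  0.03072007] 76.3630280586664
tow 0.068 b [ 0.4834087  -0.12620896 16.47567583  0.02909639  0.03018326] 173.8935746096762
tow 0.064 t [ 0.48405412 -0.12939204 15.81135759  0.02213994  0.02796026] 64.7852787515488
tow 0.064 s [ 0.48832377 -0.12271622 15.80852409  0.03596261  0.03017267] 75.00972038153697
tow 0.064 b [ 0.48364914 -0.12542747 16.46545601  0.02918783  0.03100801] 166.4339097278496
house (array([ 0.48397289, -0.12997203, 15.38424911]), np.float64(16.402049608480052))
```

```bash
cat > go.py <<'E'
import sys,numpy as np
from scipy.spatial.transform import Rotation as R
from plant import r
# usage: go.py yaw x y z [x y z ...] : rows from current pose (tool pointing straight down)
a=list(map(float,sys.argv[1:])); s=r.get_state()
M=R.from_euler("xyz",s["eef_rot"],degrees=True)
print("t",round(s["time_s"],2),"tcp",s["tcp_pos"].round(4),"rot",s["eef_rot"].round(2),"q",s["joints"].round(1),"F",s["contact_force"].round(2),"w",round(s["gripper_width"],4),"gf",round(s["gripper_force"],1))
rv=(M.inv()*R.from_euler("xyz",[180,0,a[0]],degrees=True)).as_rotvec(degrees=True)
print("rot",rv.round(2))
for p in np.reshape(a[1:],(-1,3)): print(p,(M.inv().apply(p-s["tcp_pos"])/.03).round(3))
E
python3 go.py -85.4 .272 -.618 .31 .40 -.15 .31 .4255 .2805 .31
```

```text
t 0.1 tcp [ 0.2718 -0.6174  0.2257] rot [ 1.7991e+02 -1.0000e-02 -1.5624e+02] q [-49.7  20.6   0.6  -0.  -70.1 -16.5] F [ 0.24 -0.17 -0.42] w 0.0875 gf 0.0
rot [ 8.000e-02  5.000e-02 -7.084e+01]
[ 0.272 -0.618  0.31 ] [ 0.004 -0.018 -2.81 ]
[ 0.4  -0.15  0.31] [-10.187  12.541  -2.792]
[0.4255 0.2805 0.31  ] [-16.746  25.332  -2.774]
```

```bash
python3 -m crank '[{"xyz":[0,0,-2.8],"delta_rot":[0,0,0],"claw":0},{"xyz":[0,0,-2.8],"delta_rot":[0,0,0],"claw":0},{"xyz":[-10.19,12.54,-2.8],"delta_rot":[0,0,-70.8],"claw":0},{"xyz":[-10.19,12.54,-2.8],"delta_rot":[0,0,-70.8],"claw":0},{"xyz":[-10.19,12.54,-2.8],"delta_rot":[0,0,-70.8],"claw":0},{"xyz":[-10.19,12.54,-2.8],"delta_rot":[0,0,-70.8],"claw":0},{"xyz":[-10.19,12.54,-2.8],"delta_rot":[0,0,-70.8],"claw":0},{"xyz":[-10.19,12.54,-2.8],"delta_rot":[0,0,-70.8],"claw":0},{"xyz":[-10.19,12.54,-2.8],"delta_rot":[0,0,-70.8],"claw":0},{"xyz":[-10.19,12.54,-2.8],"delta_rot":[0,0,-70.8],"claw":0},{"xyz":[-10.19,12.54,-2.8],"delta_rot":[0,0,-70.8],"claw":0},{"xyz":[-16.75,25.33,-2.8],"delta_rot":[0,0,-70.8],"claw":0},{"xyz":[-16.75,25.33,-2.8],"delta_rot":[0,0,-70.8],"claw":0},{"xyz":[-16.75,25.33,-2.8],"delta_rot":[0,0,-70.8],"claw":0},{"xyz":[-16.75,25.33,-2.8],"delta_rot":[0,0,-70.8],"claw":0},{"xyz":[-16.75,25.33,-2.8],"delta_rot":[0,0,-70.8],"claw":0},{"xyz":[-16.75,25.33,-2.8],"delta_rot":[0,0,-70.8],"claw":0},{"xyz":[-16.75,25.33,-2.8],"delta_rot":[0,0,-70.8],"claw":0},{"xyz":[-16.75,25.33,-2.8],"delta_rot":[0,0,-70.8],"claw":0},{"xyz":[-16.75,25.33,-2.8],"delta_rot":[0,0,-70.8],"claw":0}]' 20
python3 go.py -85.4 .4255 .2805 .12 .4255 .2805 .024
python3 - <<'E'
from plant import optics
import pickle,cv2
from f2 import *
for n in("scene","top"): pickle.dump(optics.capture(n),open(n+"1.pkl","wb"))
a=crop(load("top1"),290,178,66,70,6); b=crop(load("scene1"),270,198,66,60,6)
cv2.imwrite("pics/p1.png",np.hstack([a,np.vstack([b,np.zeros((60,396,3),np.uint8)])]))
E
```

```text
time_s: 2.6
tcp_pos: [0.4257, 0.2796, 0.31]
eef_rot: [179.9, -0.1, -85.4]
contact_force: [0.8, -0.1, 0.3]
gripper_width: 0.0875
gripper_force: 0.0
t 2.6 tcp [0.4257 0.2796 0.31  ] rot [ 1.7994e+02 -7.0000e-02 -8.5440e+01] q [ 55.4   2.1 -11.8   0.  -76.1 -50.9] F [ 0.77 -0.11  0.33] w 0.0875 gf 0.0
rot [ 0.06 -0.07 -0.04]
[0.4255 0.2805 0.12  ] [-4.000e-02 -1.000e-03  6.332e+00]
[0.4255 0.2805 0.024 ] [-4.400e-02 -4.000e-03  9.532e+00]
tow 0.068 t [ 0.48291565 -0.12863739 13.64721547  0.0201189   0.02734956] 69.38385671039234
tow 0.068 s [ 0.49035287 -0.12128654 15.98519785  0.03554993  0.03072007] 76.3630280586664
tow 0.068 b [ 0.4834087  -0.12620896 16.47567583  0.02909639  0.03018326] 173.8935746096762
tow 0.064 t [ 0.48405412 -0.12939204 15.81135759  0.02213994  0.02796026] 64.7852787515488
tow 0.064 s [ 0.48832377 -0.12271622 15.80852409  0.03596261  0.03017267] 75.00972038153697
tow 0.064 b [ 0.48364914 -0.12542747 16.46545601  0.02918783  0.03100801] 166.4339097278496
house (array([ 0.48397289, -0.12997203, 15.38424911]), np.float64(16.402049608480052))
```

View pics/p1.png

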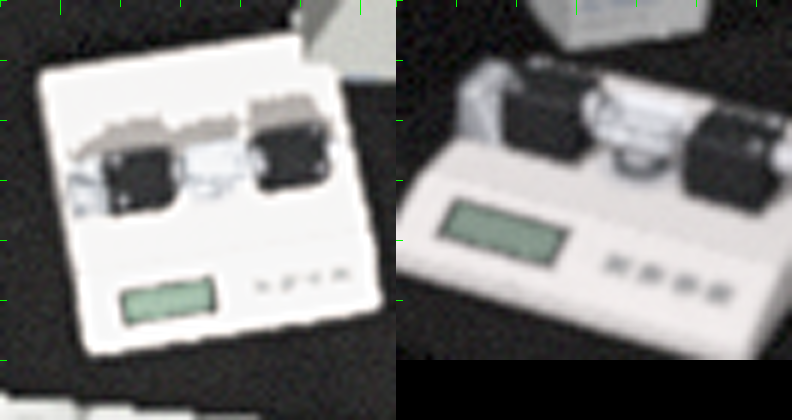

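The photometer is now fully visible: in the top crop its outline corners are at about (297,190), (340,184), (354,229) and (304,237) px, with the carrier between the towers at about (325,206). Next I fit the whole housing outline.

```bash
cat > f3.py <<'E'
from fit import *
def rr(d,poly): m=np.zeros(d["img"].shape[:2],np.uint8);cv2.fillPoly(m,[np.int32(np.round(poly))],1);return m
g=lambda d:d["img"].astype(float).max(2)
t,s=load("top1"),load("scene1")
def hs(p):
    a=box(p,p[2],-.087,.077,-.085,.085,0,.01); b=box(p,p[2],-.087+p[3],.077,-.085,.085,0,.034)
    return [np.vstack([a,b])]
ft=lambda a:np.array(a)/6+[290,178]; fs=lambda a:(np.array(a)-[396,0])/6+[270,198]
roi=rr(t,ft([[20,50],[300,15],[292,60],[400,85],[400,330],[60,385]])); roi*=1-rr(t,ft([[75,150],[160,100],[345,80],[345,200],[75,225]]))
vt=(t,np.clip((g(t)-45)/165,0,1),roi)
roi=rr(s,fs([[400,180],[425,140],[480,160],[740,240],[760,300],[780,420],[396,320],[380,250]])); roi*=1-rr(s,fs([[430,190],[590,230],[760,285],[740,315],[425,250]]))
vs=(s,np.clip((g(s)-35)/130,0,1),roi)
if __name__=="__main__":
  for n,v in(("t",[vt]),("s",[vs]),("b",[vt,vs])): print(n,*fit(hs,[.484,-.129,15,.05],[.006,.006,3,-.02],v))
E
python3 f3.py
```

```text
t [ 0.48291565 -0.13000738 14.37737833  0.0294714 ] 16.362619064119315
s [ 0.48774133 -0.1202045  14.10442389  0.05178544] 3.788906561586428
b [ 4.84018798e-01 -1.28555586e-01  1.40007930e+01  5.42684350e-03] 86.70199581310769
```

```bash
python3 -m crank '[{"xyz":[-0.04,0,3],"delta_rot":[0,0,0],"claw":0},{"xyz":[-0.04,0,6.3],"delta_rot":[0,0,0],"claw":0},{"xyz":[-0.04,0,6.3],"delta_rot":[0,0,0],"claw":0},{"xyz":[-0.04,0,6.3],"delta_rot":[0,0,0],"claw":0},{"xyz":[-0.04,0,6.3],"delta_rot":[0,0,0],"claw":0},{"xyz":[-0.04,0,6.3],"delta_rot":[0,0,0],"claw":0}]'; python3 go.py -85.4 .4255 .2805 .024
python3 - <<'E'
from plant import optics
import pickle
from ov import *
for n in("scene","top"): pickle.dump(optics.capture(n),open(n+"2.pkl","wb"))
q=[.4297,.2327,4.6];bs=[(b,(0,0,255)) for b in stand(q)]
a=panel(load("top2"),180,170,66,70,6,[]); b=panel(load("scene2"),170,150,66,65,6,bs)
cv2.imwrite("pics/p2.png",np.hstack([a,np.vstack([b,np.zeros((30,396,3),np.uint8)])]))
E
```

```text
time_s: 3.45
tcp_pos: [0.4269, 0.2827, 0.1245]
eef_rot: [-179.8, 0.2, -85.4]
contact_force: [0.0, 0.1, 0.7]
gripper_width: 0.0874
gripper_force: 0.0
t 3.45 tcp [0.4269 0.2827 0.1245] rot [-179.8     0.2   -85.43] q [ 55.5  10.5 -27.9   0.  -51.3 -51. ] F [0.   0.12 0.73] w 0.0874 gf 0.0
rot [-0.2   0.2  -0.03]
[0.4255 0.2805 0.024 ] [0.08  0.065 3.349]
```

View pics/p2.png

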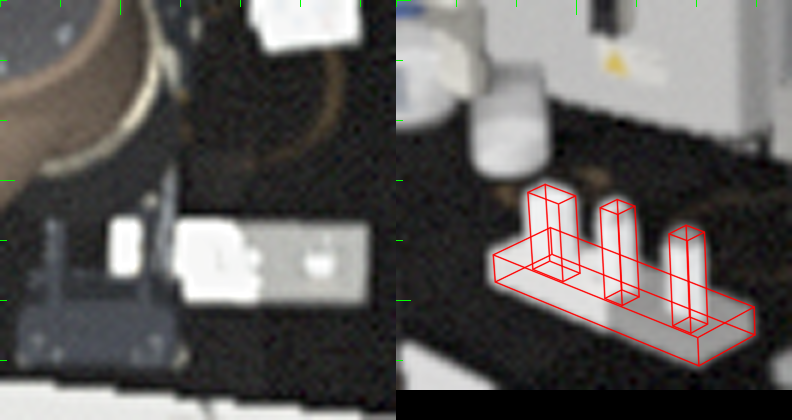

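Run:
```python
from h import *
for n in("top2","scene2"):
    print(n,proj(load(n),[[.427,.283,.1245],[.427,.283,.21],[.383,.283,.1245],[.471,.283,.1245]]).round(1))
cv2.imwrite("pics/f2.png",np.hstack([load("top2")["img"][100:300,80:480],load("scene2")["img"][40:240,100:500]]))
```

```text
top2 [[200.5 205.7]
 [197.  199.7]
 [198.7 219. ]
 [202.2 192.5]]
scene2 [[193.9 159.8]
 [192.4 133.3]
 [182.6 163.9]
 [204.8 155.8]]
```

View pics/f2.png

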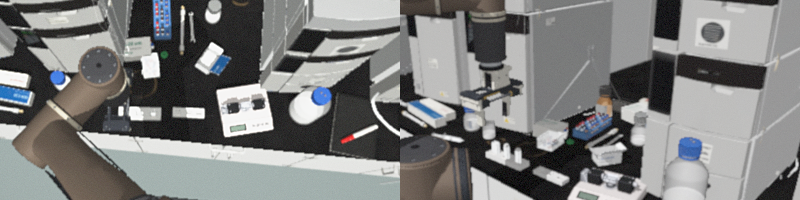

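```bash
python3 -m crank '[{"xyz":[0.05,0.05,1],"delta_rot":[0,0,0],"claw":0},{"xyz":[0.05,0.05,2],"delta_rot":[0,0,0],"claw":0},{"xyz":[0.05,0.05,2.6],"delta_rot":[0,0,0],"claw":0},{"xyz":[0.05,0.05,3.0],"delta_rot":[0,0,0],"claw":0},{"xyz":[0.05,0.05,3.15],"delta_rot":[0,0,0],"claw":0},{"xyz":[0.05,0.05,3.15],"delta_rot":[0,0,0],"claw":0},{"xyz":[0.05,0.05,3.15],"delta_rot":[0,0,0],"claw":0},{"xyz":[0.05,0.05,3.15],"delta_rot":[0,0,0],"claw":0}]'; python3 go.py -85.4 .4255 .2805 .025
```

```text
time_s: 4.55
tcp_pos: [0.4244, 0.2801, 0.0276]
eef_rot: [-180.0, 0.0, -85.4]
contact_force: [0.3, -0.7, 0.9]
gripper_width: 0.0877
gripper_force: 0.0
t 4.55 tcp [0.4244 0.2801 0.0276] rot [-1.7996e+02  4.0000e-02 -8.5430e+01] q [ 55.6  17.9 -34.1   0.  -37.9 -51. ] F [ 0.32 -0.66  0.93] w 0.0877 gf 0.0
rot [-0.04  0.04 -0.03]
[0.4255 0.2805 0.025 ] [-0.01  -0.037  0.087]
```

```bash
python3 -m crank '[{"xyz":[-0.02,-0.03,0.08],"delta_rot":[0,0,0],"claw":0},{"xyz":[-0.02,-0.03,0.08],"delta_rot":[0,0,0],"claw":1},{"xyz":[-0.02,-0.03,0.08],"delta_rot":[0,0,0],"claw":1},{"xyz":[-0.02,-0.03,0.08],"delta_rot":[0,0,0],"claw":1},{"xyz":[-0.02,-0.03,0.08],"delta_rot":[0,0,0],"claw":1},{"xyz":[-0.02,-0.03,0.08],"delta_rot":[0,0,0],"claw":1},{"xyz":[-0.02,-0.03,0.08],"delta_rot":[0,0,0],"claw":1},{"xyz":[-0.02,-0.03,0.08],"delta_rot":[0,0,0],"claw":1},{"xyz":[-0.02,-0.03,0.08],"delta_rot":[0,0,0],"claw":1},{"xyz":[-0.02,-0.03,0.08],"delta_rot":[0,0,0],"claw":1}]' 25; python3 go.py -85.4 .4255 .2805 .13
```

```text
time_s: 5.8
tcp_pos: [0.4251, 0.2806, 0.0247]
eef_rot: [-180.0, 0.0, -85.4]
contact_force: [1.2, 0.4, -0.2]
gripper_width: 0.0123
gripper_force: 25.0
t 5.8 tcp [0.4251 0.2806 0.0247] rot [-1.7999e+02  1.0000e-02 -8.5430e+01] q [ 55.5  18.3 -34.1   0.  -37.6 -51. ] F [ 1.22  0.36 -0.21] w 0.0123 gf 25.0
rot [-0.01  0.01 -0.03]
[0.4255 0.2805 0.13  ] [ 2.00e-03 -1.20e-02 -3.51e+00]
```

```bash
python3 -m crank '[{"xyz":[0,0,-0.3],"delta_rot":[0,0,0],"claw":1},{"xyz":[0,0,-0.7],"delta_rot":[0,0,0],"claw":1},{"xyz":[0,0,-1.3],"delta_rot":[0,0,0],"claw":1},{"xyz":[0,0,-2.0],"delta_rot":[0,0,0],"claw":1},{"xyz":[0,0,-3],"delta_rot":[0,0,0],"claw":1},{"xyz":[0,0,-4],"delta_rot":[0,0,0],"claw":1},{"xyz":[0,0,-5],"delta_rot":[0,0,0],"claw":1},{"xyz":[0,0,-5],"delta_rot":[0,0,0],"claw":1},{"xyz":[0,0,-5],"delta_rot":[0,0,0],"claw":1}]' 35; python3 go.py -75.6 .483 -.129 .16
python3 - <<'E'
from plant import optics
import pickle
from ov import *
for n in("scene","top"): pickle.dump(optics.capture(n),open(n+"3.pkl","wb"))
s=load("scene3")
from plant import r
T=r.get_state()["tcp_pos"];c=T-[0,0,.0187]
b=box(c,4.6,-.00625,.00625,-.01125,.01125,c[2],c[2]+.045)
p=proj(s,b).mean(0); x,y=int(p[0])-25,int(p[1])-15
A=panel(s,x,y,45,40,8,[]);B=panel(s,x,y,45,40,8,[(b,(0,0,255))])
cv2.imwrite("pics/lift.png",np.hstack([A,B]));print(p,x,y)
E
```

```text
time_s: 6.92
tcp_pos: [0.4246, 0.2802, 0.1749]
eef_rot: [180.0, 0.0, -85.4]
contact_force: [-0.1, 0.1, -0.8]
gripper_width: 0.012
gripper_force: 35.0
t 6.92 tcp [0.4246 0.2802 0.1749] rot [ 1.7999e+02  3.0000e-02 -8.5440e+01] q [ 55.6   7.3 -24.3  -0.  -58.4 -51. ] F [-0.14  0.09 -0.82] w 0.012 gf 35.0
rot [ 0.01  0.03 -9.84]
[ 0.483 -0.129  0.16 ] [13.751 -0.858  0.49 ]
[192.99418771 143.82673649] 167 128
```

View pics/lift.png

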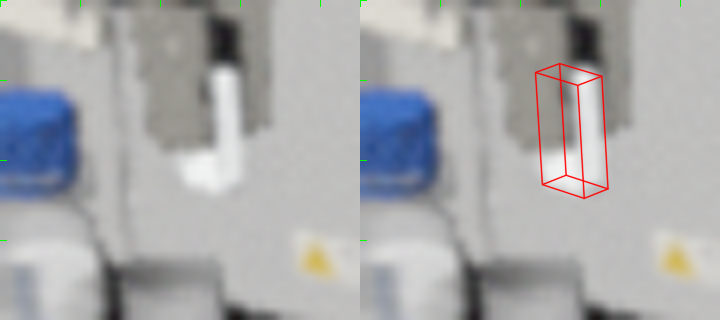

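The cell hangs upright in the grip in the scene view, bottom at about (194,151) px. The camera sees it 3 mm left of the TCP prediction, so the scene camera is biased by that amount and I will rely on the top view. Next, moving above the carrier.

```bash
python3 -m crank '[{"xyz":[4,-0.25,0],"delta_rot":[0,0,-3],"claw":1},{"xyz":[8,-0.5,0],"delta_rot":[0,0,-6],"claw":1},{"xyz":[12,-0.7,0],"delta_rot":[0,0,-9],"claw":1},{"xyz":[13.77,-0.85,0],"delta_rot":[0,0,-10.1],"claw":1},{"xyz":[13.77,-0.85,0],"delta_rot":[0,0,-10.1],"claw":1},{"xyz":[13.77,-0.85,0],"delta_rot":[0,0,-10.1],"claw":1},{"xyz":[13.77,-0.85,0],"delta_rot":[0,0,-10.1],"claw":1},{"xyz":[13.77,-0.85,0],"delta_rot":[0,0,-10.1],"claw":1},{"xyz":[13.77,-0.85,0],"delta_rot":[0,0,-10.1],"claw":1},{"xyz":[13.77,-0.85,1],"delta_rot":[0,0,-10.1],"claw":1},{"xyz":[13.77,-0.85,2],"delta_rot":[0,0,-10.1],"claw":1},{"xyz":[13.77,-0.85,2.7],"delta_rot":[0,0,-10.1],"claw":1},{"xyz":[13.77,-0.85,2.7],"delta_rot":[0,0,-10.1],"claw":1},{"xyz":[13.77,-0.85,2.7],"delta_rot":[0,0,-10.1],"claw":1},{"xyz":[13.77,-0.85,2.7],"delta_rot":[0,0,-10.1],"claw":1}]'; python3 go.py -75.3 .4828 -.1297 .0907
python3 - <<'E'
from plant import optics,r
import pickle
from ov import *
im=[optics.capture("scene") for _ in range(4)]; s=im[0]; s["img"]=np.mean([i["img"] for i in im],0).astype(np.uint8)
pickle.dump(s,open("scene4.pkl","wb"));pickle.dump(optics.capture("top"),open("top4.pkl","wb"))
T=r.get_state()["tcp_pos"];c=T-[0,0,.0187]
b=box(c,14.7,-.00625,.00625,-.01125,.01125,c[2],c[2]+.045)
bx=[(q,(0,0,255)) for q in towers([T[0],T[1],14.7,.034,.034])]
A=panel(s,278,195,60,48,6,[])
B=panel(s,278,195,60,48,6,bx+[(b,(0,255,0))]); 
# same wires on unobstructed picture
C=panel(load("scene1"),278,195,60,48,6,bx); D=panel(load("top1"),296,182,60,48,6,bx)
o=np.vstack([np.hstack([A,B]),np.hstack([C,D])]); cv2.imwrite("pics/hov.png",o); print(o.shape)
E
```

```text
time_s: 8.9
tcp_pos: [0.4841, -0.1289, 0.0947]
eef_rot: [-179.9, -0.0, -75.3]
contact_force: [-0.2, 0.8, -0.3]
gripper_width: 0.012
gripper_force: 35.0
t 8.9 tcp [ 0.4841 -0.1289  0.0947] rot [-1.799e+02 -2.000e-02 -7.529e+01] q [  7.6  11.7 -31.1   0.  -47.1   7.1] F [-0.19  0.79 -0.31] w 0.012 gf 35.0
rot [-0.1  -0.02  0.01]
[ 0.4828 -0.1297  0.0907] [0.015 0.048 0.134]
(576, 720, 3)
```

View pics/hov.png

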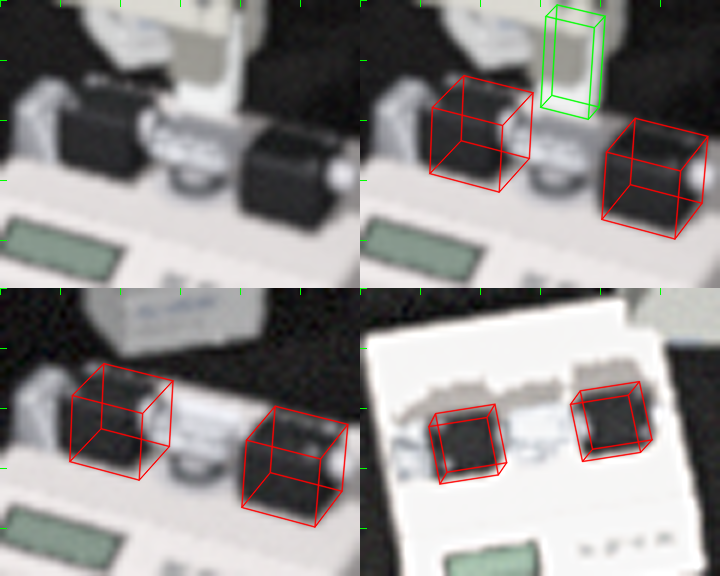

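The hover view shows the cell right above the carrier gap, cell bottom at about (307–318,213) px and the sleeve ring at about (311,225) px. I'll check the lateral offset numerically.

Run:
```python
from ov import *
s4,s1,t1=load("scene4"),load("scene1"),load("top1")
g=lambda d:d["img"].max(2).astype(int)
T=np.array([.4841,-.1289,.0947])
print("sleeve axis",proj(s4,[[T[0],T[1],z] for z in(.034,.046,.056)]).round(1).tolist())
c=T-[0,0,.0187];b=box(c,14.7,-.00625,.00625,-.01125,.01125,c[2],c[2]+.02)
print("cell bottom corners",proj(s4,b)[[0,2,4,6]].round(1).tolist())
np.set_printoptions(linewidth=200)
print(" "*8,np.arange(300,325))
for y in range(202,217): print("s4",y,g(s4)[y,300:325])
for y in range(205,231): print("s1",y,g(s1)[y,296:330])
def tw(H):
  return lambda p:[box([.4841,-.1289],14.7,-.017,.017,.0245,.0245+p[2],.034,H),box([.4841,-.1289],14.7,-.017,.017,-.0245-p[3],-.0245,.034,H)]
```

```text
sleeve axis [[311.7, 225.8], [311.9, 221.9], [312.1, 218.6]]
cell bottom corners [[315.6, 214.0], [307.7, 212.1], [317.4, 212.0], [309.5, 210.1]]
         [300 301 302 303 304 305 306 307 308 309 310 311 312 313 314 315 316 317 318 319 320 321 322 323 324]
s4 202 [200 193 192 195 197 192 176 159 154 154 154 153 153 152 154 167 200 208 163 136 120  69  33  18  17]
s4 203 [204 204 203 205 205 200 180 160 154 156 156 155 154 154 153 170 202 205 157 112  78  38  26  24  26]
s4 204 [206 202 198 198 196 188 171 159 154 155 156 155 155 154 153 170 199 198 141  73  39  22  25  25  26]
s4 205 [184 166 148 144 142 134 144 155 157 156 155 155 155 153 152 169 198 195 122  43  33  31  29  34  32]
s4 206 [110  90  71  66  63  86 129 152 156 156 156 155 155 152 152 173 202 191 116  37  29  33  36  33  35]
s4 207 [ 31  29  28  25  34  67 118 150 160 159 156 156 156 153 156 184 212 189 106  33  28  31  33  33  37]
s4 208 [ 40  36  34  35  34  45  90 145 182 181 171 164 163 161 177 201 214 182 104  34  28  33  33  33  34]
s4 209 [ 65  53  55  71  59  59  87 167 220 219 209 198 191 194 214 226 213 174 
[... 3725 characters left out ...]
199 217 223 217 209 197 162 125 112 121 123 121 114 106 119 144 148 108  54  47  48  45  49  45  46  50  46  48  47  44]
s1 227 [226 226 224 224 223 226 226 222 214 206 192 167 152 136 132 131 133 144 166 184 176 120  59  42  44  47  44  41  47  52  47  44  42  45]
s1 228 [226 224 227 225 226 227 225 224 222 216 210 202 197 184 178 173 177 188 196 198 185 135  70  46  48  46  41  44  52  45  47  44  45  48]
s1 229 [226 226 226 225 227 225 224 225 225 220 218 216 214 208 206 204 204 205 209 211 202 157  85  48  45  42  45  46  42  39  47  49  45  48]
s1 230 [225 226 226 225 225 224 224 225 225 224 224 222 222 224 222 218 220 222 222 221 214 184 134  94  80  64  50  50  49  45  41  45  38  42]
```

```bash
python3 go.py -75.3 .4820 -.1281 .086 .4820 -.1281 .078
```

```text
t 9.15 tcp [ 0.4835 -0.1293  0.0941] rot [-1.7996e+02 -1.0000e-02 -7.5340e+01] q [  7.6  11.7 -31.2  -0.  -47.    7.1] F [0.14 0.51 0.71] w 0.0122 gf 35.0
rot [-0.04 -0.01 -0.04]
[ 0.482  -0.1281  0.086 ] [-0.051  0.038  0.269]
[ 0.482  -0.1281  0.078 ] [-0.052  0.038  0.535]
```

```bash
python3 -m crank '[{"xyz":[-0.044,0.05,0.1],"delta_rot":[0,0,0],"claw":1},{"xyz":[-0.044,0.05,0.25],"delta_rot":[0,0,0],"claw":1},{"xyz":[-0.044,0.05,0.35],"delta_rot":[0,0,0],"claw":1},{"xyz":[-0.044,0.05,0.35],"delta_rot":[0,0,0],"claw":1},{"xyz":[-0.044,0.05,0.35],"delta_rot":[0,0,0],"claw":1}]'; python3 -m crank '[{"xyz":[0,0,0.05],"delta_rot":[0,0,0],"claw":1},{"xyz":[0,0,0.1],"delta_rot":[0,0,0],"claw":1},{"xyz":[0,0,0.15],"delta_rot":[0,0,0],"claw":1},{"xyz":[0,0,0.15],"delta_rot":[0,0,0],"claw":1}]'
```

```text
time_s: 9.78
tcp_pos: [0.4816, -0.1284, 0.0831]
eef_rot: [180.0, -0.0, -75.3]
contact_force: [-0.4, 0.2, -0.9]
gripper_width: 0.0122
gripper_force: 35.0
time_s: 10.28
tcp_pos: [0.4814, -0.1284, 0.0785]
eef_rot: [180.0, 0.0, -75.3]
contact_force: [-0.4, 0.6, -1.4]
gripper_width: 0.0128
gripper_force: 35.0
```

```bash
for i in 1 2 3; do python3 -m crank '[{"xyz":[0,0,0.03],"delta_rot":[0,0,0],"claw":1},{"xyz":[0,0,0.06],"delta_rot":[0,0,0],"claw":1},{"xyz":[0,0,0.06],"delta_rot":[0,0,0],"claw":1},{"xyz":[0,0,0.06],"delta_rot":[0,0,0],"claw":1}]' | grep -E "tcp|contact"; done
```

```text
tcp_pos: [0.4816, -0.1284, 0.0769]
contact_force: [-0.6, 0.1, -0.2]
tcp_pos: [0.4816, -0.1284, 0.0752]
contact_force: [-1.3, 0.5, 2.5]
tcp_pos: [0.4816, -0.1284, 0.0733]
contact_force: [-1.3, 0.5, 3.3]
```

```bash
for i in 1 2 3 4; do python3 -m crank '[{"xyz":[0,0,0.03],"delta_rot":[0,0,0],"claw":1},{"xyz":[0,0,0.06],"delta_rot":[0,0,0],"claw":1},{"xyz":[0,0,0.06],"delta_rot":[0,0,0],"claw":1},{"xyz":[0,0,0.06],"delta_rot":[0,0,0],"claw":1}]' | grep -E "tcp|contact|width"; done
```

```text
tcp_pos: [0.4817, -0.1284, 0.0715]
contact_force: [-1.2, 0.8, 3.8]
gripper_width: 0.0121
tcp_pos: [0.4816, -0.1284, 0.0697]
contact_force: [-1.5, 0.7, 4.5]
gripper_width: 0.0124
tcp_pos: [0.4816, -0.1284, 0.068]
contact_force: [-1.4, 0.3, 5.8]
gripper_width: 0.0123
tcp_pos: [0.4816, -0.1284, 0.0662]
contact_force: [-0.8, 0.6, 6.4]
gripper_width: 0.0124
```

Smooth spring rise from 3 to 6.4 N; about 9 mm down. Small steps to the stop.

```bash
for i in 1 2; do python3 -m crank '[{"xyz":[0,0,0.015],"delta_rot":[0,0,0],"claw":1},{"xyz":[0,0,0.03],"delta_rot":[0,0,0],"claw":1},{"xyz":[0,0,0.03],"delta_rot":[0,0,0],"claw":1},{"xyz":[0,0,0.03],"delta_rot":[0,0,0],"claw":1}]' | grep -E "tcp|contact|width|rot"; done
```

```text
tcp_pos: [0.4817, -0.1284, 0.0657]
eef_rot: [-180.0, -0.0, -75.3]
contact_force: [-2.6, 1.9, 11.6]
gripper_width: 0.0122
tcp_pos: [0.4817, -0.1285, 0.0656]
eef_rot: [-180.0, -0.0, -75.3]
contact_force: [-5.6, 3.5, 20.4]
gripper_width: 0.0126
```

```bash
python3 -m crank '[{"xyz":[0,0,-0.015],"delta_rot":[0,0,0],"claw":1},{"xyz":[0,0,-0.015],"delta_rot":[0,0,0],"claw":1},{"xyz":[0,0,-0.015],"delta_rot":[0,0,0],"claw":1},{"xyz":[0,0,-0.015],"delta_rot":[0,0,0],"claw":1},{"xyz":[0,0,-0.015],"delta_rot":[0,0,0],"claw":1},{"xyz":[0,0,-0.015],"delta_rot":[0,0,0],"claw":1}]'
python3 - <<'E'
from plant import optics,r
from ov import *
s=optics.capture("scene");g=s["img"].max(2).astype(int);np.set_printoptions(linewidth=200)
T=r.get_state()["tcp_pos"];c=T-[0,0,.0187]
b=box(c,14.7,-.00625,.00625,-.01125,.01125,c[2],c[2]+.045);print(proj(s,b).round(1).tolist())
for y in range(202,226): print(y,g[y,298:322])
E
```

```text
time_s: 15.52
tcp_pos: [0.4817, -0.1284, 0.0657]
eef_rot: [-180.0, -0.0, -75.3]
contact_force: [-4.1, 1.4, 16.4]
gripper_width: 0.0119
gripper_force: 35.0
[[314.3, 223.9], [315.2, 208.9], [306.4, 221.9], [307.3, 207.0], [316.1, 221.8], [317.0, 206.9], [308.3, 219.8], [309.1, 205.0]]
202 [200 185 182 185 183 178 184 193 202 209 212 215 217 220 216 208 177 135  92 103 137 128  99  47]
203 [217 216 213 212 205 188 182 184 185 183 193 190 200 208 212 202 171 132  87 110 147 142  84  33]
204 [218 221 221 219 218 214 214 212 206 197 196 169 158 177 190 185 166 134  83 105 146 145  84  23]
205 [221 220 221 218 219 219 221 219 219 215 203 159 133 164 198 191 175 139  92 108 141 126  65  33]
206 [219 219 218 219 220 221 219 221 220 218 210 177 146 176 211 213 202 164 133 121 136 114  57  31]
207 [205 208 215 219 217 219 219 219 222 219 217 203 182 197 216 218 207 188 184 146 136 107  58  39]
208 [139 158 178 195 204 207 215 217 218 220 218 213 202 213 218 218 208 199 203 159 130 102  48  28]
209 [ 82 104 113 124 139 162 180 198 208 212 215 211 210 218 220 216 206 197 195 157 130  95  46  32]

[... 931 characters left out ...]
 36  61  93 108 129 154 195 224 223 216 201 193 201 219 225 217 183 148 122  80  45  26]
220 [ 44  37  31  32  67 109 137 159 194 225 233 235 235 231 230 236 234 219 179 137  88  42  32  33]
221 [ 45  42  33  30  79 115 138 150 169 191 208 217 228 231 235 236 231 208 163 128  68  38  33  29]
222 [ 43  43  35  51 104 145 147 153 154 159 163 171 184 198 212 214 206 178 146 117  67  26  37  31]
223 [ 41  39  48  83 126 145 146 152 153 150 153 151 152 159 168 170 163 147 133 109  53  27  36  26]
224 [ 62  62  91 141 174 170 152 141 141 142 153 155 151 147 151 151 147 145 135 105  60  31  36  37]
225 [138 135 149 191 214 199 157 131 110 112 127 138 138 145 150 150 146 143 132 102  55  30  30  36]
```

```bash
python3 -c "
from plant import job
print(job.close_job())"
```

```text
the job is handed in; nothing more can be done
None
```

I lifted the oblong cell from the stand by its frosted faces, set it in the carrier and pressed it to the stop. I handed the job in at about 15.5 s, still gripping at 35 N and pressing at about 16 N; no verdict came back.

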